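Stack block, spacer plate and flange in the assembly fixture

ROBOT

A 6-joint arm with a two-finger parallel gripper is mounted at the origin on a cart in front of the work surface, level with it; the furniture and walls round the work are solid. World frame = base frame: x ahead of the robot, y to its left, z up, the work surface at z = 0. Lengths are in m, angles in rad, forces in N, time in s.
With the tool pointing down it reaches from about 0.275 to 0.75 m from the base axis. Payload 10.2 kg.
Tool frame: the origin (TCP) lies where the fingers leave the gripper's body, on its centre line; the fingertips stand 73 mm ahead of it and the grasp point (between the pads) lies 54 mm ahead of it; z points along the fingers, y is the line along which they close (so a half turn about z gives the same grasp; the last joint's range is limited). The gripper opens to 85 mm and grips with 20 to 120 N. Pads are 22 mm wide; open, the fingers measure 114 mm over their backs; the gripper's body (76 mm by 85 mm) begins 54 mm behind the grasp point. The pads swing forward as they close: fully open they stand 13 mm farther back than shut.
Start: joints at [0.997, 0.313, 1.498, -0, 1.331, -0.223], TCP at [0.18, 0.493, 0.304] pointing down, gripper open.
Joint ranges: [-2.94, 2.94], [-0.97, 2.17], [0.19, 2.56], [-1.23, 4.37], [0.02, 3.11], [-2.88, 2.88]. Speed limits (rad/s): [2.39, 2.39, 3.01, 3.14, 3.14, 3.14].

INTERFACE

Orientations are given as a rotation vector (axis times angle).
In Python, from workcell import read_state, capture, calibration, finish_job gives the robot as it stands.
- The arm moves only by the shell command python3 -m crank 'ROWS' [FORCE]. ROWS is JSON, a list of rows, each a list of 3 entries, a list of its own where there are three numbers: the turn, a rotation vector about the tool's x, y, z in rad, then the shift along the tool's x, y, z in cm, then the gripper command: -1 is shut, 1 is fully open, values between are in proportion. A call has exactly 5 rows; each row shifts and turns the commanded pose from where the row before left it, along the tool's axes as they then stand; what a row does not reach is not made up. A row lasts 1/12 s, in which the tool goes at most 41.7 mm and 7.16 degrees, less where a joint would pass 70% of its speed; a pose out of reach is approached as far as the arm can. A call is refused whole if a number of a shift passes 4.17 or a number of a turn 0.125, either way. A call with a gripper value outside its range is refused whole. The fingers move at their own pace and stop on an object; FORCE is the grip in N (left out, the last holds). Time passes only in rows, so rows that do not move let the fingers close, or fill a call up. It gives the time, the measured TCP pose, the force, the opening and the grip force at its end, in the units of the state.
- read_state(): the state, without advancing time (a new reading comes with each control period).
- capture(name): name is "scene" or "top" or "wrist"; returns the picture (480x640x3 uint8, blue, green, red); there is no depth.
- calibration(name): a dict with "fov_y" (degrees; the focal length in pixels is half the picture's height over the tangent of half this angle, whatever the lens; pixels are square), "cx", "cy" (the principal point, pixels), "origin" and "orientation" of the camera in the world. Camera axes: x right, y up, looking along -z (the intrinsics and any distortion apply to the point x, -y, -z); pixel columns grow to the right and rows downward; lengths in m; the calibration is good to about 2 mm. A picture is of the moment at which its call begins: read the wrist's pose just before it. calibration takes no time and is no camera call; for the wrist camera it gives the pose at the moment of the call.
- finish_job(): hands the job in; it is judged then, once.
The state is a dict: "clock": time; "joints": joint angles; "qvel": joint speeds; "joint_efforts": joint torques, N m; "position": TCP position; "tool_rot": TCP orientation; "wrist_force": force on the tool from outside, world axes, zero at the start; "torque": the same for the moment, N m; "gripper_width": finger opening in m; "grasp_force": force on a finger pad.
Only numpy, scipy, OpenCV 4.12 (cv2) and the standard library are available. Lean on these libraries where they do the work, as an engineer would, in place of code of your own. Each camera call takes 0.05 s, during which the arm holds its last target. There are 200 camera calls.

TASK

Load the assembly fixture for screwing together: set the milled aluminium block squarely down on the floor of the pocket, then the flat steel spacer plate on the block, then the flange on top with its hub upward. Each part must lie flat and fully home between the four corner guides, and be lowered in, not dropped. Leave the V-block, the rusty sleeve and the spanner where they are.

Things in the scene. Friction and masses are not known exactly. Their poses are not given: they have to be found in the camera images.
- fixture: Fixed assembly fixture: aluminium base 84 (x) x 96 (y) x 12 mm; four dark 4 mm sheet-steel corner guides, 70 mm above the bench, round a pocket 49 (x) x 64 (y) mm; their top 8 mm flares out about 4.5 mm as lead-in. Open full height between the guides: 47 mm gaps in the long sides (facing +x, -x), 26 mm in the short ones. Origin: centre of the underside, z up.
- pocket_floor (a point): Centre of the pocket's floor (top of the base plate), 12 mm above the bench; axes as the fixture's. The guides' edges also centre the round flange, to about 2 mm.
- block: Milled bright aluminium block, 45 (its x) x 60 (its y) x 32 mm high, 0.22 kg, two bores in its top. Origin: centre of the underside, z up. Goes first; its long side lies along the pocket's long side, either way round.
- spacer: Flat grey steel spacer plate, 45 (its x) x 60 (its y) x 10 mm thick, with a 22 mm hole through the middle, 0.17 kg. Origin: centre of the underside, z up. Goes second, on the block, long side along the pocket's long side, either way round.
- flange: Turned metal flange: round disc 64 mm in diameter and 15 mm thick with a hub 36 mm in diameter on top, 35 mm high in all, 0.34 kg. Origin: centre of the underside, z up (hub up). Goes last, on the spacer; its disc reaches out through the gaps of the guides; any yaw.
- v_block: Bystander: grey steel V-block 50 x 60 x 40 mm with a V groove in its top; origin at the centre of the underside.
- rusty_sleeve: Bystander: rust-brown sleeve 40 mm in diameter, 42 mm high, standing upright; origin at the centre of the underside.
- spanner: Bystander: open-ended spanner 186 mm long (its y), 30 mm wide, 8 mm thick, lying flat; origin at the centre of the underside.
Not all that is in view belongs to the job. Leave any green or red look-alike of the block alone.

How it is judged:
By the outcome, as a careful person would: the job done as asked, in the order asked, and still so for the second after the job is handed in, with the robot touching nothing.
It also fails if it takes over 61 s, if anything falls off the work surface, if the arm or the gripper's body presses on something with over 40 N, if the wrist force passes 120 N, or if a joint passes its speed limit or range.

## Working session

There is one attempt and no reset: what is moved stays moved. The work goes in short steps, Python scripts to look and compute and a shell command to move; the robot and the scene stay as the last step left them, time stands still between calls to the robot, and variables do not carry over. Pictures are saved under pics/ and viewed, at most 10 in all, crops included, and the job is handed in when it is done.

```bash
ls; mkdir -p pics; python3 - <<'E'
from workcell import *
import cv2
s=read_state();print({k:s[k] for k in('clock','position','tool_rot','gripper_width','wrist_force')})
for n in('scene','top'):
    print(n,calibration(n));cv2.imwrite(f'pics/{n}0.png',capture(n))
E
```

```text
pics
{'clock': 0.0, 'position': array([0.18032822, 0.49288664, 0.3033259 ]), 'tool_rot': array([-5.48097056e-01, -3.09285587e+00,  1.92394037e-03]), 'gripper_width': 0.08522674051538322, 'wrist_force': array([-0.30254475, -0.14077774,  1.09338287])}
scene {'fov_y': 52.18878914097541, 'cx': 318.6798868107708, 'cy': 240.13973404991643, 'origin': array([ 0.12974522, -0.50297412,  1.04185747]), 'orientation': array([ 0.52294631, -0.18440526, -0.68036956])}
top {'fov_y': 42.34911888077396, 'cx': 319.38391404799665, 'cy': 239.6410533645851, 'origin': array([ 0.41512606, -0.01183988,  1.79798277]), 'orientation': array([ 0.03555202, -0.0560027 , -1.58599636])}
```

View pics/scene0.png

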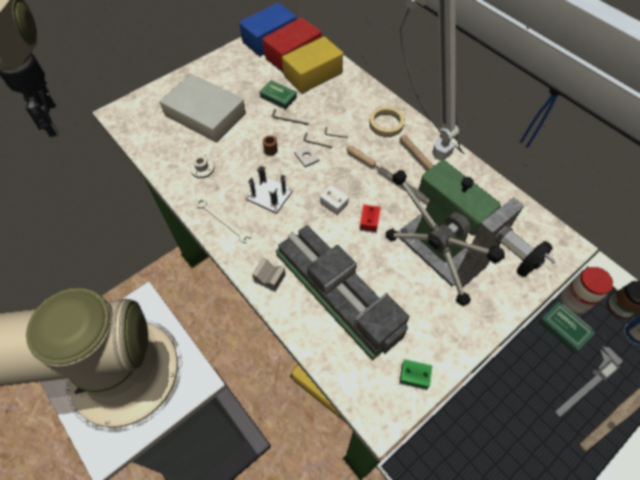

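View pics/top0.png

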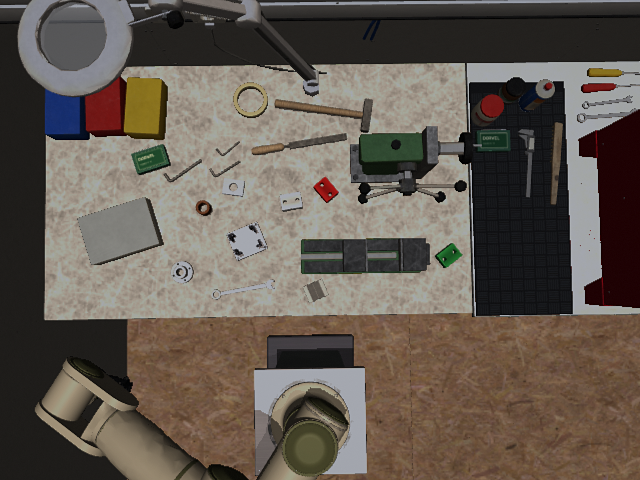

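The candidates for the block are the bright metal one at scene (334,199) / top (291,201), the red one at scene (370,217) and the green one at scene (416,373). The V-block, which is grey with a groove, is at scene (268,273). The bright metal one with two bores fits the description, and I'll confirm it in a crop. The spacer is at top (233,187), the flange at (181,272) and the fixture at (246,240).

```bash
cat > h.py <<'E'
from workcell import *
import cv2, numpy as np
from scipy.spatial.transform import Rotation as R
def ray(c,px):
    px=np.atleast_2d(px).astype(float); f=240/np.tan(np.radians(c['fov_y']/2))
    K=np.array([[f,0,c['cx']],[0,f,c['cy']],[0,0,1]])
    d=np.array(c.get('distortion',np.zeros(5)),float).ravel()
    u=cv2.undistortPoints(px[:,None],K,d)[:,0]
    v=np.c_[u[:,0],-u[:,1],-np.ones(len(u))]
    return R.from_rotvec(c['orientation']).apply(v)
def plane(c,px,z):
    d=ray(c,px);o=np.array(c['origin']);return (o+d*((z-o[2])/d[:,2])[:,None])
def proj(c,p):
    q=R.from_rotvec(c['orientation']).inv().apply(np.atleast_2d(p)-c['origin']);f=240/np.tan(np.radians(c['fov_y']/2))
    return np.c_[c['cx']-f*q[:,0]/q[:,2],c['cy']+f*q[:,1]/q[:,2]]
E
python3 - <<'E'
from h import *
print(calibration('wrist'))
c=calibration('top');s=calibration('scene')
for n,p,q,z in(('block',(291,201),(334,197),.032),('spacer',(233,187),(307,156),.01),('flange',(181,272),(202,166),.015),('fixture',(246,240),(269,195),.012),('sleeve',(203,208),(270,143),.042),('vblock',(315,291),(268,271),.04),('spanner',(242,289),(222,221),.008)):
    print(n,plane(c,p,z)[0].round(3),plane(s,q,z)[0].round(3))
a=cv2.imread('pics/scene0.png')[120:270,180:400]
b=cv2.imread('pics/top0.png')[170:310,160:360]
a=cv2.resize(a,(600,409),interpolation=3);b=cv2.resize(b,(500,350),interpolation=3)
cv2.imwrite('pics/crop.png',cv2.resize(np.vstack([a[:,:600]]),(800,545)))
E
```

```text
{'fov_y': 71.74798877519694, 'cx': 319.3079030179354, 'cy': 238.63413160143386, 'origin': array([0.11007809, 0.51984226, 0.37367074]), 'orientation': array([-0.26307543, -0.18175226,  1.21072141])}
block [0.63  0.044 0.032] [0.629 0.042 0.032]
spacer [0.676 0.212 0.01 ] [0.674 0.206 0.01 ]
flange [0.432 0.362 0.015] [0.433 0.358 0.015]
fixture [0.521 0.176 0.012] [0.514 0.166 0.012]
sleeve [0.612 0.294 0.042] [0.61  0.285 0.042]
vblock [ 0.372 -0.021  0.04 ] [ 0.372 -0.024  0.04 ]
spanner [0.38  0.189 0.008] [0.376 0.18  0.008]
```

View pics/crop.png

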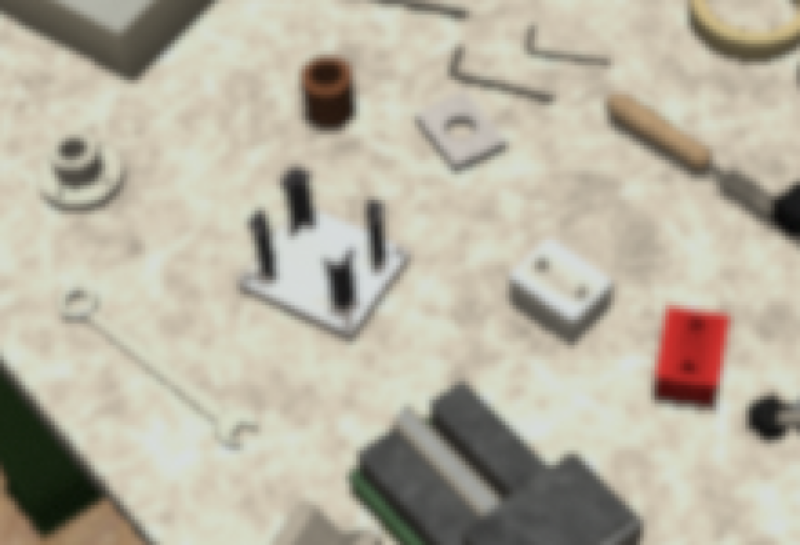

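```bash
cat >> h.py <<'E'
def goto(p,yawy=None,s=None):
    """from measured pose: turn about tool z (rad), then shift in tool axes (cm) after turn; yawy = world angle of tool y axis"""
    s=s or read_state();T=R.from_rotvec(s['tool_rot']);y=T.apply([0,1,0]);cur=np.arctan2(y[1],y[0])
    t=0.
    if yawy is not None:
        t=(yawy-cur+np.pi/2)%np.pi-np.pi/2; t=-t
    # ideal downward tool with final yaw
    a=cur-t; Y=np.array([np.cos(a),np.sin(a),0]);Z=np.array([0,0,-1.]);X=np.cross(Y,Z)
    err=(T.inv()*R.from_matrix(np.c_[X,Y,Z])).as_rotvec()
    d=np.array(p)-s['position']
    print('t',round(s['clock'],2),'pos',s['position'].round(4),'j6',s['joints'][5].round(2),'yaw',np.degrees(cur).round(1),'turn',err.round(4),'shift before turn cm',(T.inv().apply(d)*100).round(2),'after',(100*np.array([d@X,d@Y,d@Z])).round(2))
E
python3 - <<'E'
from h import *
s=read_state();T=R.from_rotvec(s['tool_rot']);c=calibration('wrist')
print(T.inv().apply(c['origin']-s['position']),T.as_matrix().round(3)); print((T.inv()*R.from_rotvec(c['orientation'])).as_matrix().round(3))
goto([.46,.18,.30],0,s);goto([.46,.18,.30],np.pi/2,s)
E
```

```text
[ 0.07525173  0.00108246 -0.07025663] [[-0.939  0.344 -0.001]
 [ 0.344  0.939 -0.001]
 [ 0.    -0.001 -1.   ]]
[[ 0.     0.955  0.296]
 [ 1.    -0.     0.   ]
 [ 0.001  0.296 -0.955]]
t 0.1 pos [0.1803 0.4929 0.3034] j6 -0.22 yaw 69.9 turn [-1.10e-03  5.00e-04  1.22e+00] shift before turn cm [-37.02 -19.77   0.35] after [-31.29  27.97   0.34]
t 0.1 pos [0.1803 0.4929 0.3034] j6 -0.22 yaw 69.9 turn [-0.0011 -0.0004 -0.3508] shift before turn cm [-37.02 -19.77   0.35] after [-27.97 -31.29   0.34]
```

```bash
A='[[[0,0,0],[-3.42,-2.08,0],1]'; 
python3 -m crank '[[[0,0,0],[-3.42,-2.08,0],1],[[0,0,0],[-3.42,-2.08,0],1],[[0,0,0],[-3.42,-2.08,0],1],[[0,0,0],[-3.42,-2.08,0],1],[[0,0,0],[-3.42,-2.08,0],1]]'
python3 -m crank '[[[0,0,0],[-3.42,-2.08,0],1],[[0,0,0],[-3.42,-2.08,0],1],[[0,0,0],[-3.42,-2.08,0],1],[[0,0,0],[-3.42,-2.08,0],1],[[0,0,0],[-3.42,-2.08,0],1]]'
python3 -m crank '[[[0,0,-0.117],[0,0,0],1],[[0,0,-0.117],[0,0,0],1],[[0,0,-0.117],[0,0,0],1],[[0,0,0],[0,0,0],1],[[0,0,0],[0,0,0],1]]'
python3 - <<'E'
from h import *
goto([.43,.18,.30],np.pi/2)
import pickle
c=calibration('wrist');im=capture('wrist');cv2.imwrite('pics/w1.png',im);pickle.dump(c,open('w1.pkl','wb'))
E
```

```text
clock: 0.52
position: [0.3059, 0.335, 0.3037]
tool_rot: [-0.547, -3.093, 0.0]
wrist_force: [1.2, 0.9, -0.3]
gripper_width: 0.0851
grasp_force: 0.0
clock: 0.93
position: [0.4309, 0.1783, 0.3038]
tool_rot: [-0.548, -3.093, -0.0]
wrist_force: [0.6, 0.1, 0.5]
gripper_width: 0.0852
grasp_force: 0.0
clock: 1.35
position: [0.43, 0.1802, 0.3037]
tool_rot: [-0.005, -3.141, 0.0]
wrist_force: [0.0, -0.1, 0.8]
gripper_width: 0.0857
grasp_force: 0.0
t 1.35 pos [0.43   0.1802 0.3037] j6 -1.42 yaw 89.8 turn [-0.0001 -0.0005 -0.0032] shift before turn cm [ 0.   -0.02  0.37] after [ 0.   -0.02  0.37]
```

View pics/w1.png

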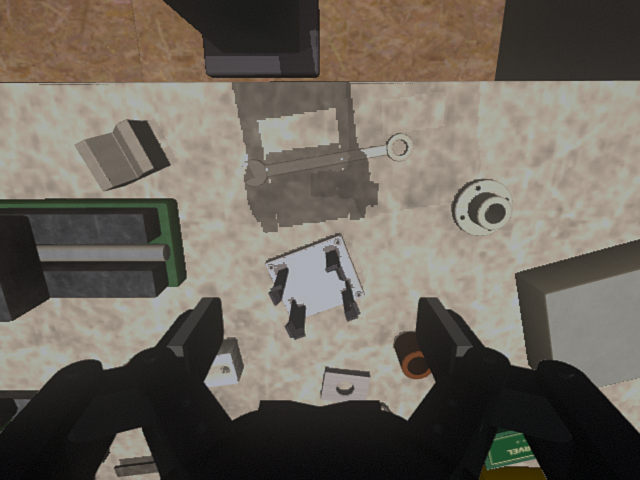

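The view has world +y to the right and +x down. The fixture is at (315,280), the flange at (482,208), the block at (225,362) and the spacer at (345,385); the block and spacer are partly hidden by the fingers. I'll move forward so that they come into view.

```bash

python3 -m crank '[[[0,0,0],[-3.8,-1.0,0.2],1],[[0,0,0],[-3.8,-1.0,0.2],1],[[0,0,0],[-3.8,-1.0,0.2],1],[[0,0,0],[-3.8,-1.0,0.2],1],[[0,0,0],[-3.8,-1.0,0.2],1]]' >/dev/null
python3 -m crank '[[[0,0,-0.003],[0,0,0],1],[[0,0,0],[0,0,0],1],[[0,0,0],[0,0,0],1],[[0,0,0],[0,0,0],1],[[0,0,0],[0,0,0],1]]' >/dev/null
python3 - <<'E'
from h import *
goto([.62,.13,.30],np.pi/2)
import pickle
c=calibration('wrist');im=capture('wrist');cv2.imwrite('pics/w2.png',im);pickle.dump(c,open('w2.pkl','wb'))
E
```

```text
t 2.23 pos [0.6193 0.1308 0.2949] j6 -1.55 yaw 90.2 turn [0.0001 0.0011 0.0034] shift before turn cm [-0.07 -0.08 -0.51] after [-0.07 -0.08 -0.51]
```

View pics/w2.png

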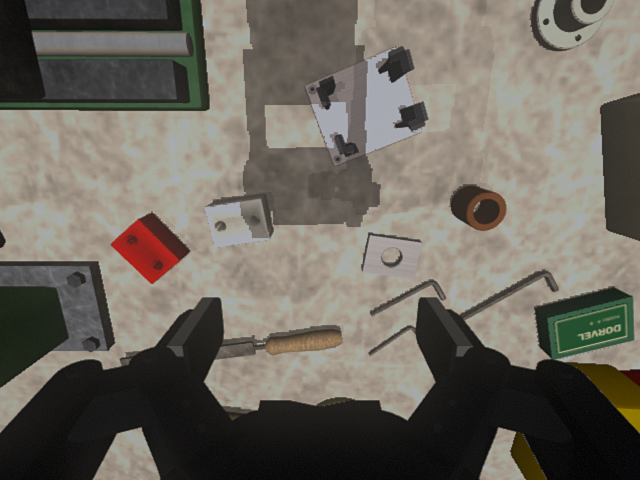

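```bash
python3 - <<'E'
from h import *
im=cv2.imread('pics/w2.png');f=im.astype(int);rb=f[...,2]-f[...,0]
for n,(u,v) in dict(blk=(225,225),blkshadow=(258,215),bside=(267,205),bside2=(238,242),sp=(375,260),bench=(330,270),fix=(370,110),fixsh=(330,90)).items(): print(n,im[v,u],rb[v,u])
x0,y0=195,35
A=cv2.resize(im[y0:290,x0:445],None,fx=3,fy=3,interpolation=0)
B=cv2.resize(np.uint8(np.clip(rb[y0:290,x0:445]*4,0,255)),None,fx=1.2,fy=1.2,interpolation=0)
o=np.zeros((600,800,3),np.uint8);A=cv2.resize(A,(588,600));o[:,:588]=A;Bc=cv2.resize(B,(212,216));o[:216,588:]=Bc[...,None];cv2.imwrite('pics/c2.png',o);print(588/250)
E
```

```text
blk [84 91 95] 11
blkshadow [ 93 101 106] 13
bside [58 63 65] 7
bside2 [179 170 168] -11
sp [153 155 164] 11
bench [145 160 168] 23
fix [176 169 166] -10
fixsh [35 35 37] 2
2.352
```

View pics/c2.png

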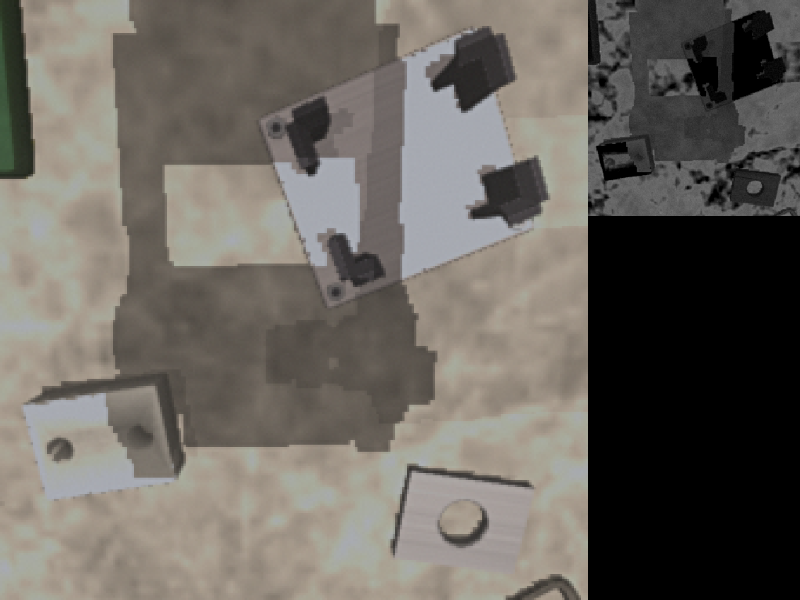

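```bash
python3 - <<'E'
from h import *
import pickle
im=cv2.imread('pics/w2.png');g=cv2.cvtColor(im,6);c=pickle.load(open('w2.pkl','rb'))
D=dict(block=(.032,[(23,404),(157,387),(180,478),(48,500)]),spacer=(.010,[(412,470),(533,488),(517,572),(396,556)]),fixture=(.012,[(261,121),(329,306),(537,232),(472,28)]))
for n,(z,p) in D.items():
    a=np.float32([[195+x/2.352-.3,35+y/2.352-.3] for x,y in p])
    b=cv2.cornerSubPix(g,a[:,None].copy(),(3,3),(-1,-1),(3,20,.01))[:,0]
    for q in(a,b):
        P=plane(c,q,z)[:,:2];e=np.roll(P,-1,0)-P
        print(n,'ctr',P.mean(0).round(4),'len',(np.linalg.norm(e,axis=1)*1e3).round(1),'ang',(np.degrees(np.arctan2(e[:,1],e[:,0]))%180).round(1))
print('hole',plane(c,[195+463/2.352,35+521/2.352],.01))
E
```

```text
block ctr [0.6314 0.0474] len [59.  41.8 60.8 44.5] ang [ 97.5  11.4 100.    8.9]
block ctr [0.6308 0.0474] len [58.3 42.2 56.6 43.5] ang [ 98.8  10.3 100.   12.5]
spacer ctr [0.676  0.2149] len [58.9 43.8 60.8 44.5] ang [ 81.5 175.1  82.1 172.6]
spacer ctr [0.6754 0.2139] len [61.3 44.4 62.2 46.7] ang [ 80.3 175.2  82.4 173.9]
fixture ctr [0.5195 0.1761] len [80.6 94.6 84.9 91.7] ang [ 21.5 109.5  23.3 112.1]
fixture ctr [0.5198 0.176 ] len [79.9 94.1 83.2 91.8] ang [ 22.3 109.1  23.8 111. ]
hole [[0.67576268 0.21441627 0.01      ]]
```

The crop shows the block's top face with corners at about (205,207), (262,200), (271,238) and (215,248), the spacer centred at (392,256) with its hole, and the fixture base centred at (365,108). The bright block with two bores is confirmed as the right one. Next I'll go to the block.

```bash

python3 -m crank '[[[0,0,0.117],[0,0,0.8],1],[[0,0,0.117],[0,0,0.8],1],[[0,0,0.117],[0,0,0.8],1],[[0,0,0.117],[0,0,0.8],1],[[0,0,0.117],[0,0,0.8],1]]' >/dev/null
python3 -m crank '[[[0,0,0.117],[0,0,0.8],1],[[0,0,0.117],[0,0,0.8],1],[[0,0,0.117],[0,0,0.8],1],[[0,0,0.117],[0,0,0.8],1],[[0,0,0.117],[0,0,0.8],1]]' >/dev/null
python3 -m crank '[[[0,0,0.117],[0,0,0],1],[[0,0,0.117],[0,0,0],1],[[0,0,0],[0,0,0],1],[[0,0,0],[0,0,0],1],[[0,0,0],[0,0,0],1]]'
python3 - <<'E'
from h import *
goto([.631,.0474,.2],np.radians(9.5))
E
```

```text
clock: 3.53
position: [0.62, 0.1304, 0.2143]
tool_rot: [2.02, 2.405, 0.001]
wrist_force: [-0.0, 0.1, 0.4]
gripper_width: 0.0856
grasp_force: 0.0
t 3.53 pos [0.62   0.1304 0.2143] j6 -0.15 yaw 9.9 turn [0.0006 0.0001 0.0077] shift before turn cm [-8.36 -0.35  1.43] after [-8.37 -0.28  1.43]
```

```bash

python3 -m crank '[[[0,0,0.008],[-2.8,-0.1,0.45],1],[[0,0,0],[-2.8,-0.1,0.45],1],[[0,0,0],[-2.75,-0.1,0.45],1],[[0,0,0],[0,0,0],1],[[0,0,0],[0,0,0],1]]' >/dev/null
python3 - <<'E'
from h import *
import pickle
goto([.631,.0474,.073],np.radians(9.5))
c=calibration('wrist');im=capture('wrist');cv2.imwrite('pics/w3.png',im);pickle.dump(c,open('w3.pkl','wb'))
E
```

```text
t 3.95 pos [0.6309 0.0463 0.2004] j6 -0.27 yaw 9.3 turn [-0.0002 -0.0002 -0.0039] shift before turn cm [ 0.1   0.03 12.74] after [ 0.1   0.03 12.74]
```

View pics/w3.png

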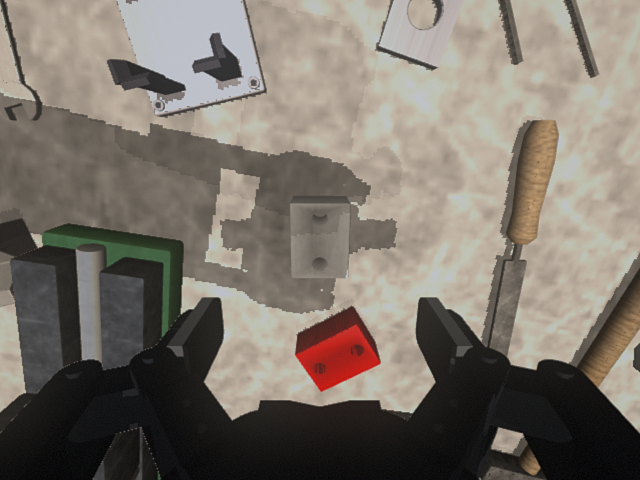

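The block lies squarely between the fingers, with its top face at about (291–350, 204–278).

```bash
python3 - <<'E'
from h import *
import pickle
im=cv2.imread('pics/w3.png');g=cv2.cvtColor(im,6);c=pickle.load(open('w3.pkl','rb'))
a=np.float32([(291,204),(350,204),(349,278),(292,277)])
b=cv2.cornerSubPix(g,a[:,None].copy(),(4,4),(-1,-1),(3,20,.01))[:,0]
print(b)
for q in(a,b):
    P=plane(c,q,.032)[:,:2];e=np.roll(P,-1,0)-P
    print('ctr',P.mean(0).round(4),'len',(np.linalg.norm(e,axis=1)*1e3).round(1),'ang',(np.degrees(np.arctan2(e[:,1],e[:,0]))%180).round(1))
E
```

```text
[[289.63403 202.90494]
 [349.61246 202.40436]
 [345.20148 277.36496]
 [291.50092 277.45035]]
ctr [0.6325 0.0462] len [43.  58.7 44.5 57.8] ang [  9.3 100.1   8.2  98.6]
ctr [0.6313 0.0466] len [43.7 59.3 41.9 59. ] ang [ 9.8 97.5  9.4 99.2]
```

```bash

python3 -m crank '[[[0,0,0],[0,0.1,2.9],1],[[0,0,0],[0,0,2.9],1],[[0,0,0],[0,0,2.9],1],[[0,0,0],[0,0,2.9],1],[[0,0,0],[0,0,1.1],1]]' 60
python3 -m crank '[[[0,0,0],[0,0,0],-1],[[0,0,0],[0,0,0],-1],[[0,0,0],[0,0,0],-1],[[0,0,0],[0,0,0],-1],[[0,0,0],[0,0,0],-1]]' 60
python3 -m crank '[[[0,0,0],[0,0,0],-1],[[0,0,0],[0,0,0],-1],[[0,0,0],[0,0,0],-1],[[0,0,0],[0,0,0],-1],[[0,0,0],[0,0,0],-1]]' 60
```

```text
clock: 4.42
position: [0.6302, 0.049, 0.0698]
tool_rot: [-2.028, -2.393, 0.005]
wrist_force: [-0.1, -0.1, -0.8]
gripper_width: 0.0851
grasp_force: 0.0
clock: 4.83
position: [0.6328, 0.0476, 0.0758]
tool_rot: [2.032, 2.392, 0.003]
wrist_force: [-0.3, 1.0, 5.6]
gripper_width: 0.0444
grasp_force: 63.0
clock: 5.25
position: [0.6328, 0.0476, 0.0758]
tool_rot: [2.032, 2.392, 0.004]
wrist_force: [-0.6, 1.2, 7.1]
gripper_width: 0.0441
grasp_force: 63.0
```

```bash

python3 -m crank '[[[0,0,0],[0,0,-1.5],-1],[[0,0,0],[0,0,-3],-1],[[0,0,0],[0,0,-4],-1],[[0,0,0],[0,0,-4],-1],[[0,0,0],[0,0,0],-1]]' 60
python3 - <<'E'
from h import *
goto([.553,.092,.2],np.radians(21.5))
E
```

```text
clock: 5.67
position: [0.6343, 0.0474, 0.2081]
tool_rot: [2.026, 2.385, 0.013]
wrist_force: [1.0, -0.3, -1.2]
gripper_width: 0.0442
grasp_force: 62.3
t 5.67 pos [0.6343 0.0474 0.2081] j6 -0.27 yaw 9.3 turn [ 0.0142  0.0056 -0.2129] shift before turn cm [ 5.71 -7.31  0.68] after [ 7.13 -5.93  0.81]
```

```bash

python3 -m crank '[[[0,0,-0.107],[0,0,0],-1],[[0,0,-0.107],[0,0,0],-1],[[0,0,0],[2.4,-2.0,0.3],-1],[[0,0,0],[2.4,-2.0,0.3],-1],[[0,0,0],[2.4,-2.0,0],-1]]'
python3 -m crank '[[[0,0,0],[0,0,0],-1],[[0,0,0],[0,0,0],-1],[[0,0,0],[0,0,0],-1],[[0,0,0],[0,0,0],-1],[[0,0,0],[0,0,0],-1]]'
python3 - <<'E'
from h import *
import pickle
goto([.5197,.176,.2],np.radians(21.5));print(read_state()['wrist_force'])
c=calibration('wrist');im=capture('wrist');cv2.imwrite('pics/w4.png',im);pickle.dump(c,open('w4.pkl','wb'))
E
```

```text
clock: 6.08
position: [0.5482, 0.0928, 0.1922]
tool_rot: [-1.768, -2.597, -0.0]
wrist_force: [0.0, 0.7, -3.1]
gripper_width: 0.044
grasp_force: 62.6
clock: 6.5
position: [0.5503, 0.0919, 0.1925]
tool_rot: [1.768, 2.596, 0.001]
wrist_force: [0.5, -0.2, -2.8]
gripper_width: 0.0437
grasp_force: 62.6
t 6.5 pos [0.5503 0.0919 0.1925] j6 -0.42 yaw 21.5 turn [0.0006 0.0003 0.    ] shift before turn cm [ 8.94  0.24 -0.75] after [ 8.94  0.24 -0.75]
[ 0.52644865 -0.15572882 -2.84651708]
```

View pics/w4.png

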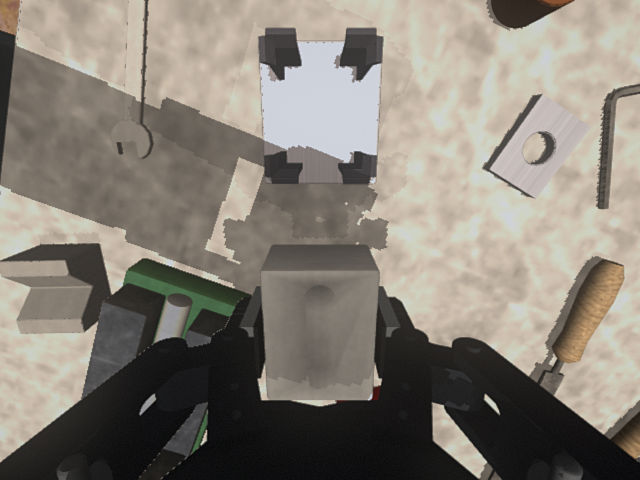

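Fixture seen from above: the base spans about columns 262–380 and rows 41–183, aligned with the gripper. The block is held at columns 262–380. I'll fit the fixture's edges numerically.

```bash
python3 - <<'E'
from h import *
import pickle
im=cv2.imread('pics/w4.png');g=cv2.GaussianBlur(im,(3,3),0).astype(float);c=pickle.load(open('w4.pkl','rb'))
rb=g[...,2]-g[...,0]
L=[];Rr=[];T=[];B=[]
def edge(line,off): # strongest drop/rise of rb, subpixel
    d=np.abs(np.gradient(line));i=int(d.argmax());w=d[max(i-2,0):i+3];return off+max(i-2,0)+(w*np.arange(len(w))).sum()/w.sum()
for v in range(85,148,3): L.append((edge(rb[v,250:280],250),v));Rr.append((edge(rb[v,365:395],365),v))
for u in range(303,342,3): T.append((u,edge(rb[28:56,u],28)));B.append((u,edge(rb[172:195,u],172)))
def fit(p):
    P=plane(c,p,.012)[:,:2];vx,vy,x,y=cv2.fitLine(P.astype(np.float32),cv2.DIST_HUBER,0,.0005,.001).ravel();n=np.array([-vy,vx]);r=(P-[x,y])@n
    return np.array([x,y]),np.degrees(np.arctan2(vy,vx))%180,(1e3*np.abs(r)).mean()
F={k:fit(np.array(p)) for k,p in dict(L=L,R=Rr,T=T,B=B).items()}
for k,(p,a,r) in F.items(): print(k,p.round(4),a.round(2),r.round(2))
yaw=np.radians(np.mean([F['L'][1],F['R'][1],F['T'][1]+90,F['B'][1]+90])-90)
ex=np.array([np.cos(yaw),np.sin(yaw)]);ey=np.array([-ex[1],ex[0]])
l,r,t,b=[F[k][0] for k in'LRTB']
print('yaw',np.degrees(yaw),'w',(r-l)@ex,'h',(t-b)@ey,'ctr',ex*((l+r)@ex/2)+ey*((t+b)@ey/2))
# block in hand: offset of top-face centre etc. held, column edges
s=read_state();print(s['position'])
E
```

```text
L [0.4811 0.1602] 111.7 0.8
R [0.5568 0.1911] 111.62 0.09
T [0.5024 0.2193] 21.64 0.06
B [0.5382 0.1319] 21.49 0.18
yaw 21.611618 w 0.08177951 h 0.0944985 ctr [0.51915467 0.17513172]
[0.55015903 0.09199293 0.19236095]
```

```bash
python3 - <<'E'
from h import *
goto([.5188,.176,.16],np.radians(21.6))
E
python3 -m crank '[[[0,0,-0.002],[3.0,0.05,0.7],-1],[[0,0,0],[3.0,0.05,0.7],-1],[[0,0,0],[2.94,0.1,0.7],-1],[[0,0,0],[0,0,0.7],-1],[[0,0,0],[0,0,0.3],-1]]'
python3 -m crank '[[[0,0,0],[0,0,0],-1],[[0,0,0],[0,0,0],-1],[[0,0,0],[0,0,0],-1],[[0,0,0],[0,0,0],-1],[[0,0,0],[0,0,0],-1]]'
python3 - <<'E'
from h import *
goto([.5188,.176,.16],np.radians(21.6))
E
```

```text
t 6.55 pos [0.5502 0.092  0.1924] j6 -0.42 yaw 21.5 turn [ 0.0003  0.0002 -0.0016] shift before turn cm [8.97 0.16 3.23] after [8.97 0.18 3.24]
clock: 6.97
position: [0.5181, 0.1771, 0.1605]
tool_rot: [-1.762, -2.6, 0.001]
wrist_force: [-0.6, 0.0, -2.6]
gripper_width: 0.0439
grasp_force: 62.7
clock: 7.38
position: [0.5188, 0.1758, 0.1617]
tool_rot: [1.765, 2.598, 0.001]
wrist_force: [-0.3, -0.3, -2.9]
gripper_width: 0.044
grasp_force: 62.7
t 7.38 pos [0.5188 0.1758 0.1617] j6 -0.26 yaw 21.6 turn [0.0005 0.0002 0.0002] shift before turn cm [0.02 0.   0.17] after [0.02 0.   0.17]
```

```bash
python3 -m crank '[[[0,0,0],[0,0,0.8],-1],[[0,0,0],[0,0,0.7],-1],[[0,0,0],[0,0,0.6],-1],[[0,0,0],[0,0,0.6],-1],[[0,0,0],[0,0,0.6],-1]]'
python3 -m crank '[[[0,0,0],[0,0,0.6],-1],[[0,0,0],[0,0,0.6],-1],[[0,0,0],[0,0,0.5],-1],[[0,0,0],[0,0,0.3],-1],[[0,0,0],[0,0,0],-1]]'
```

```text
clock: 7.8
position: [0.5184, 0.1763, 0.1275]
tool_rot: [-1.764, -2.599, 0.001]
wrist_force: [-0.7, -0.3, -3.5]
gripper_width: 0.044
grasp_force: 62.7
clock: 8.22
position: [0.5183, 0.1762, 0.1077]
tool_rot: [-1.764, -2.599, 0.001]
wrist_force: [-0.3, 0.3, -3.7]
gripper_width: 0.044
grasp_force: 62.7
```

Entering without contact. Next I'll lower it the last 2 cm.

```bash
python3 -m crank '[[[0,0,0],[0,0,0.5],-1],[[0,0,0],[0,0,0.5],-1],[[0,0,0],[0,0,0.4],-1],[[0,0,0],[0,0,0.3],-1],[[0,0,0],[0,0,0.1],-1]]'
python3 -m crank '[[[0,0,0],[0,0,0.15],-1],[[0,0,0],[0,0,0.1],-1],[[0,0,0],[0,0,0.1],-1],[[0,0,0],[0,0,0],-1],[[0,0,0],[0,0,0],-1]]'
```

```text
clock: 8.63
position: [0.5183, 0.1763, 0.0898]
tool_rot: [-1.764, -2.599, 0.001]
wrist_force: [-0.0, 0.1, -3.5]
gripper_width: 0.0445
grasp_force: 62.7
clock: 9.05
position: [0.5186, 0.1763, 0.0878]
tool_rot: [1.764, 2.599, 0.0]
wrist_force: [-5.1, -0.2, 6.0]
gripper_width: 0.0441
grasp_force: 63.7
```

```bash
python3 -m crank '[[[0,0,0],[0,0,0],0.2],[[0,0,0],[0,0,0],0.4],[[0,0,0],[0,0,0],1],[[0,0,0],[0,0,0],1],[[0,0,0],[0,0,0],1]]'
python3 -m crank '[[[0,0,0],[0,0,-2],1],[[0,0,0],[0,0,-3],1],[[0,0,0],[0,0,-3.5],1],[[0,0,0],[0,0,-3.5],1],[[0,0,0],[0,0,0],1]]'
python3 - <<'E'
from h import *
goto([.676,.2145,.2],np.radians(-7));
E
```

```text
clock: 9.47
position: [0.5186, 0.1763, 0.0869]
tool_rot: [1.764, 2.599, 0.0]
wrist_force: [0.1, -0.4, 0.6]
gripper_width: 0.0854
grasp_force: 0.0
clock: 9.88
position: [0.5206, 0.1766, 0.2135]
tool_rot: [1.759, 2.592, 0.011]
wrist_force: [0.5, -0.8, 0.1]
gripper_width: 0.0856
grasp_force: 0.0
t 9.88 pos [0.5206 0.1766 0.2135] j6 -0.26 yaw 21.7 turn [1.130e-02 1.000e-04 5.004e-01] shift before turn cm [-2.22 15.83  1.52] after [ 5.65 14.97  1.35]
```

```bash
python3 -m crank '[[[0,0,0.1],[0,0,0],1],[[0,0,0.1],[0,0,0],1],[[0,0,0.1],[0,0,0],1],[[0,0,0.1],[0,0,0],1],[[0,0,0.1],[0,0,0],1]]' >/dev/null
python3 -m crank '[[[0,0,0],[1.4,3.75,0],1],[[0,0,0],[1.4,3.75,0],1],[[0,0,0],[1.4,3.75,0],1],[[0,0,0],[1.4,3.75,0],1],[[0,0,0],[0,0,0],1]]' >/dev/null
python3 -m crank '[[[0,0,0],[0,0,0.3],1],[[0,0,0],[0,0,0],1],[[0,0,0],[0,0,0],1],[[0,0,0],[0,0,0],1],[[0,0,0],[0,0,0],1]]'
python3 - <<'E'
from h import *
import pickle
goto([.676,.2145,.07],np.radians(-7))
c=calibration('wrist');im=capture('wrist');cv2.imwrite('pics/w5.png',im);pickle.dump(c,open('w5.pkl','wb'))
p=proj(c,[[.676,.2145,.01]])[0];print(p)
u,v=p.astype(int);g=cv2.cvtColor(im,6);roi=im[v-60:v+60,u-60:u+60].astype(int)
print(im[v-25,u],im[v,u],im[v+25,u],im[v+60,u])
# hole
A=cv2.resize(im[v-60:v+60,u-60:u+60],(600,600),interpolation=0);cv2.imwrite('pics/c5.png',A);print('crop origin',u-60,v-60)
E
```

```text
clock: 11.13
position: [0.6736, 0.2136, 0.205]
tool_rot: [2.352, 2.082, 0.001]
wrist_force: [0.2, 0.1, 1.0]
gripper_width: 0.0853
grasp_force: 0.0
t 11.13 pos [0.6736 0.2136 0.205 ] j6 0.26 yaw -7.0 turn [ 0.0008 -0.0002  0.0003] shift before turn cm [ 0.12  0.21 13.5 ] after [ 0.12  0.23 13.5 ]
[321.13520455 230.61362596]
[80 80 87] [ 89  97 105] [ 93  96 101] [ 92 101 109]
crop origin 261 170
```

View pics/c5.png

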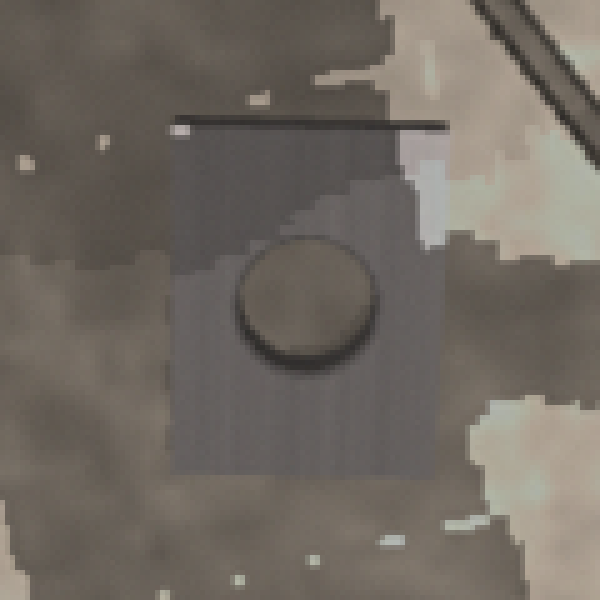

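Spacer in the crop: corners at about (173,124), (448,130), (435,478) and (172,470), with its hole at (308,304). The grasp is nearly aligned.

```bash
python3 - <<'E'
from h import *
import pickle
c=pickle.load(open('w5.pkl','rb'))
q=np.array([(173,124),(448,130),(435,478),(172,470)])/5+[260.5,169.5]
P=plane(c,q,.01)[:,:2];e=np.roll(P,-1,0)-P
print('ctr',P.mean(0).round(4),'len',(np.linalg.norm(e,axis=1)*1e3).round(1),'ang',(np.degrees(np.arctan2(e[:,1],e[:,0]))%180).round(1))
print(plane(c,np.array([308,304])/5+[260.5,169.5],.01))
goto([*P.mean(0),.071],np.radians(-8))
E
```

```text
ctr [0.6766 0.2143] len [44.2 60.1 45.1 59.6] ang [171.8  82.5 171.1  81.6]
[[0.67682764 0.21467107 0.01      ]]
t 11.18 pos [0.6738 0.2136 0.2049] j6 0.26 yaw -7.0 turn [ 0.0008 -0.0002  0.0177] shift before turn cm [ 0.11  0.26 13.39] after [ 0.12  0.27 13.39]
```

```bash

python3 -m crank '[[[0,0,0.02],[0.1,0.27,3.3],1],[[0,0,0],[0,0,3.3],1],[[0,0,0],[0,0,3.2],1],[[0,0,0],[0,0,2.3],1],[[0,0,0],[0,0,1.1],1]]' 60
python3 -m crank '[[[0,0,0],[0,0,0],-1],[[0,0,0],[0,0,0],-1],[[0,0,0],[0,0,0],-1],[[0,0,0],[0,0,0],-1],[[0,0,0],[0,0,0],-1]]' 60
python3 -m crank '[[[0,0,0],[0,0,0],-1],[[0,0,0],[0,0,0],-1],[[0,0,0],[0,0,0],-1],[[0,0,0],[0,0,0],-1],[[0,0,0],[0,0,0],-1]]' 60
```

```text
clock: 11.6
position: [0.6755, 0.214, 0.0685]
tool_rot: [-2.372, -2.056, 0.007]
wrist_force: [-0.1, -0.6, -0.7]
gripper_width: 0.0854
grasp_force: 0.0
clock: 12.02
position: [0.6781, 0.2145, 0.0748]
tool_rot: [2.372, 2.057, 0.006]
wrist_force: [-0.8, -0.4, 6.9]
gripper_width: 0.043
grasp_force: 61.8
clock: 12.43
position: [0.6781, 0.2145, 0.0748]
tool_rot: [2.372, 2.057, 0.006]
wrist_force: [-1.0, -0.1, 6.8]
gripper_width: 0.0426
grasp_force: 61.8
```

```bash

python3 -m crank '[[[0,0,0],[0,0,-1.0],-1],[[0,0,0],[0,0,-2.5],-1],[[0,0,0],[0,0,-4],-1],[[0,0,0],[0,0,-4],-1],[[0,0,0],[0,0,0],-1]]' 60
python3 -m crank '[[[0,0,-0.104],[0,0,0],-1],[[0,0,-0.104],[0,0,0],-1],[[0,0,-0.104],[0,0,0],-1],[[0,0,-0.104],[0,0,0],-1],[[0,0,-0.104],[0,0,0],-1]]' 60
python3 - <<'E'
from h import *
goto([.5198,.1757,.185],np.radians(21.6))
E
```

```text
clock: 12.85
position: [0.6793, 0.2147, 0.1979]
tool_rot: [2.367, 2.053, 0.021]
wrist_force: [0.9, -0.8, 0.2]
gripper_width: 0.0428
grasp_force: 61.5
clock: 13.27
position: [0.677, 0.2143, 0.1878]
tool_rot: [1.757, 2.603, 0.001]
wrist_force: [0.8, 0.5, -1.0]
gripper_width: 0.0423
grasp_force: 61.5
t 13.27 pos [0.677  0.2143 0.1878] j6 -0.24 yaw 22.0 turn [0.0008 0.0002 0.0062] shift before turn cm [  2.3  -16.02   0.27] after [  2.2  -16.04   0.28]
```

```bash

python3 -m crank '[[[0,0,0.006],[0.5,-3.6,0],-1],[[0,0,0],[0.5,-3.6,0],-1],[[0,0,0],[0.5,-3.6,0],-1],[[0,0,0],[0.5,-3.6,0],-1],[[0,0,0],[0.2,-1.6,0.2],-1]]' 
python3 -m crank '[[[0,0,0],[0,0,0],-1],[[0,0,0],[0,0,0],-1],[[0,0,0],[0,0,0],-1],[[0,0,0],[0,0,0],-1],[[0,0,0],[0,0,0],-1]]'
python3 - <<'E'
from h import *
import pickle
goto([.5198,.1757,.1188],np.radians(21.6))
c=calibration('wrist');im=capture('wrist');cv2.imwrite('pics/w6.png',im);pickle.dump(c,open('w6.pkl','wb'))
E
```

```text
clock: 13.68
position: [0.5165, 0.176, 0.1859]
tool_rot: [-1.771, -2.594, 0.001]
wrist_force: [-1.0, -0.0, -1.6]
gripper_width: 0.0427
grasp_force: 61.7
clock: 14.1
position: [0.5207, 0.1765, 0.1849]
tool_rot: [1.772, 2.594, 0.0]
wrist_force: [0.2, 0.3, -2.1]
gripper_width: 0.0425
grasp_force: 61.7
t 14.1 pos [0.5207 0.1765 0.1849] j6 -0.26 yaw 21.3 turn [ 0.0004  0.0001 -0.0051] shift before turn cm [-0.04 -0.11  6.61] after [-0.04 -0.11  6.61]
```

```bash

python3 -m crank '[[[0,0,-0.005],[-0.04,-0.11,0.9],-1],[[0,0,0],[0,0,0.8],-1],[[0,0,0],[0,0,0.7],-1],[[0,0,0],[0,0,0.6],-1],[[0,0,0],[0,0,0.5],-1]]' 
python3 -m crank '[[[0,0,0],[0,0,0.5],-1],[[0,0,0],[0,0,0.5],-1],[[0,0,0],[0,0,0.5],-1],[[0,0,0],[0,0,0.4],-1],[[0,0,0],[0,0,0.2],-1]]'
```

```text
clock: 14.57
position: [0.5189, 0.1756, 0.1488]
tool_rot: [-1.765, -2.598, 0.001]
wrist_force: [-0.4, -0.1, -2.3]
gripper_width: 0.0428
grasp_force: 61.7
clock: 14.98
position: [0.519, 0.1756, 0.1283]
tool_rot: [-1.766, -2.598, 0.001]
wrist_force: [0.1, -0.9, -1.7]
gripper_width: 0.0428
grasp_force: 61.7
```

```bash

python3 -m crank '[[[0,0,0],[0,0,0.3],-1],[[0,0,0],[0,0,0.3],-1],[[0,0,0],[0,0,0.2],-1],[[0,0,0],[0,0,0.1],-1],[[0,0,0],[0,0,0],-1]]'
```

```text
clock: 15.4
position: [0.5191, 0.1756, 0.1197]
tool_rot: [-1.766, -2.598, 0.0]
wrist_force: [-0.2, -0.6, -2.1]
gripper_width: 0.0425
grasp_force: 61.7
```

```bash

python3 -m crank '[[[0,0,0],[0,0,0.1],-1],[[0,0,0],[0,0,0.1],-1],[[0,0,0],[0,0,0.1],-1],[[0,0,0],[0,0,0],-1],[[0,0,0],[0,0,0],-1]]'
```

```text
clock: 15.82
position: [0.5193, 0.1757, 0.1187]
tool_rot: [1.765, 2.598, 0.001]
wrist_force: [-6.6, -1.5, 15.1]
gripper_width: 0.0426
grasp_force: 63.6
```

```bash
python3 -m crank '[[[0,0,0],[0,0,-0.1],-0.1],[[0,0,0],[0,0,0],0.1],[[0,0,0],[0,0,0],0.5],[[0,0,0],[0,0,0],1],[[0,0,0],[0,0,0],1]]'
python3 -m crank '[[[0,0,0],[0,0,-1],1],[[0,0,0],[0,0,-2.5],1],[[0,0,0],[0,0,-3],1],[[0,0,0],[0,0,-2.5],1],[[0,0,0],[0,0,0],1]]'
python3 - <<'E'
from h import *
goto([.432,.361,.2],np.radians(21.6))
import pickle
c=calibration('wrist');im=capture('wrist');cv2.imwrite('pics/w7.png',im);pickle.dump(c,open('w7.pkl','wb'))
print(proj(c,[[.432,.361,.015]]))
E
```

```text
clock: 16.23
position: [0.5192, 0.1756, 0.1178]
tool_rot: [-1.766, -2.598, 0.0]
wrist_force: [-0.2, -0.2, -0.9]
gripper_width: 0.0807
grasp_force: 0.0
clock: 16.65
position: [0.5207, 0.1759, 0.2136]
tool_rot: [1.762, 2.593, 0.009]
wrist_force: [0.1, -0.2, 0.7]
gripper_width: 0.0853
grasp_force: 0.0
t 16.65 pos [0.5207 0.1759 0.2136] j6 -0.26 yaw 21.6 turn [0.0089 0.0024 0.0002] shift before turn cm [20.48 -1.45  1.3 ] after [20.48 -1.44  1.36]
[[293.47406828 -70.21790095]]
```

```bash
python3 -m crank '[[[0,0,0],[3.4,-0.24,0.2],1],[[0,0,0],[3.4,-0.24,0.2],1],[[0,0,0],[3.4,-0.24,0.2],1],[[0,0,0],[3.4,-0.24,0],1],[[0,0,0],[3.4,-0.24,0],1]]' >/dev/null
python3 -m crank '[[[0,0,0],[3.4,-0.24,0],1],[[0,0,0],[0,0,0],1],[[0,0,0],[0,0,0],1],[[0,0,0],[0,0,0],1],[[0,0,0],[0,0,0],1]]'
python3 - <<'E'
from h import *
goto([.432,.361,.2],np.radians(21.6))
import pickle
c=calibration('wrist');im=capture('wrist');cv2.imwrite('pics/w8.png',im);pickle.dump(c,open('w8.pkl','wb'))
print(proj(c,[[.432,.361,.015]]))
g=cv2.medianBlur(cv2.cvtColor(im,6),3)
for z,r in((.015,.032),(.035,.018),(.035,.0095)):
    p0,p1=proj(c,[[.432,.361,z],[.432+r,.361,z]]);R0=np.linalg.norm(p1-p0)
    h=cv2.HoughCircles(g[120:400,200:440],3,1.5,5,param1=120,param2=.5,minRadius=int(R0*.85),maxRadius=int(R0*1.15))
    if h is None: print(z,r,R0,None);continue
    for x,y,q in h[0][:4]: print(z,r,R0.round(1),(x+200,y+120,q),plane(c,[x+200,y+120],z)[0].round(4))
# world-plane rectification at disc-top height (homography from calibration) for viewing
E
```

```text
clock: 17.53
position: [0.4311, 0.3592, 0.2015]
tool_rot: [-1.767, -2.597, 0.001]
wrist_force: [-0.0, 0.2, 0.1]
gripper_width: 0.0852
grasp_force: 0.0
t 17.53 pos [0.4311 0.3592 0.2015] j6 0.11 yaw 21.5 turn [-0.0007  0.0002 -0.0012] shift before turn cm [0.14 0.15 0.15] after [0.14 0.15 0.15]
[[320.29471107 232.73199363]]
0.015 0.032 39.0 (np.float32(322.25), np.float32(230.25), np.float32(39.75)) [0.4327 0.3635 0.015 ]
0.015 0.032 39.0 (np.float32(322.25), np.float32(221.25), np.float32(34.35)) [0.4299 0.3704 0.015 ]
0.015 0.032 39.0 (np.float32(304.25), np.float32(189.75), np.float32(43.05)) [0.4077 0.3887 0.015 ]
0.015 0.032 39.0 (np.float32(325.25), np.float32(257.25), np.float32(43.05)) [0.4435 0.3429 0.015 ]
0.035 0.018 23.7 (np.float32(322.25), np.float32(210.75), np.float32(24.5)) [0.425  0.3824 0.035 ]
0.035 0.018 23.7 (np.float32(308.75), np.float32(168.75), np.float32(22.85)) [0.4051 0.4069 0.035 ]
0.035 0.018 23.7 (np.float32(334.25), np.float32(212.25), np.float32(21.2)) [0.4336 0.3846 0.035 ]
0.035 0.018 23.7 (np.float32(323.75), np.float32(236.25), np.float32(22.85)) [0.4332 0.3648 0.035 ]
0.035 0.0095 12.6 (np.float32(307.25), np.float32(204.75), np.float32(13.15)) [0.4133 0.3826 0.035 ]
0.035 0.0095 12.6 (np.float32(322.25), np.float32(237.75), np.float32(13.15)) [0.4326 0.3633 0.035 ]
0.035 0.0095 12.6 (np.float32(212.75), np.float32(294.75), np.float32(13.15)) [0.3697 0.2879 0.035 ]
0.035 0.0095 12.6 (np.float32(311.75), np.float32(201.75), np.float32(13.15)) [0.4155 0.3858 0.035 ]
```

```bash

python3 -m crank '[[[0,0,0],[0.35,0.42,2.0],1],[[0,0,0],[0,0,3],1],[[0,0,0],[0,0,3],1],[[0,0,0],[0,0,2],1],[[0,0,0],[0,0,0.85],1]]' 80
python3 -m crank '[[[0,0,0],[0,0,0],-1],[[0,0,0],[0,0,0],-1],[[0,0,0],[0,0,0],-1],[[0,0,0],[0,0,0],-1],[[0,0,0],[0,0,0],-1]]' 80
python3 -m crank '[[[0,0,0],[0,0,0],-1],[[0,0,0],[0,0,0],-1],[[0,0,0],[0,0,0],-1],[[0,0,0],[0,0,0],-1],[[0,0,0],[0,0,0],-1]]' 80
```

```text
clock: 18.0
position: [0.4327, 0.3634, 0.0905]
tool_rot: [-1.767, -2.595, 0.007]
wrist_force: [-0.2, 0.4, -0.6]
gripper_width: 0.0852
grasp_force: 0.0
clock: 18.42
position: [0.4337, 0.365, 0.0953]
tool_rot: [1.765, 2.598, 0.003]
wrist_force: [-2.0, -2.6, 8.1]
gripper_width: 0.0326
grasp_force: 79.3
clock: 18.83
position: [0.4337, 0.365, 0.0953]
tool_rot: [1.765, 2.598, 0.003]
wrist_force: [-2.2, -1.8, 9.8]
gripper_width: 0.0328
grasp_force: 79.2
```

```bash

python3 -m crank '[[[0,0,0],[0,0,-1],-1],[[0,0,0],[0,0,-2.5],-1],[[0,0,0],[0,0,-3.5],-1],[[0,0,0],[0,0,-3.5],-1],[[0,0,0],[0,0,-0.7],-1]]' 80
python3 -m crank '[[[0,0,0],[0,0,0],-1],[[0,0,0],[-2,0.1,0],-1],[[0,0,0],[-3.4,0.18,0],-1],[[0,0,0],[-3.4,0.18,0],-1],[[0,0,0],[-3.4,0.18,0],-1]]' >/dev/null
python3 -m crank '[[[0,0,0],[-3.4,0.18,0],-1],[[0,0,0],[-3.0,0.18,0],-1],[[0,0,0],[-1.6,0,0],-1],[[0,0,0],[0,0,0],-1],[[0,0,0],[0,0,0],-1]]'
python3 -m crank '[[[0,0,0],[0,0,0],-1],[[0,0,0],[0,0,0],-1],[[0,0,0],[0,0,0],-1],[[0,0,0],[0,0,0],-1],[[0,0,0],[0,0,0],-1]]'
python3 - <<'E'
from h import *
goto([.5198,.1763,.175],np.radians(21.6))
E
```

```text
clock: 19.25
position: [0.4345, 0.3657, 0.2118]
tool_rot: [1.763, 2.595, 0.013]
wrist_force: [1.0, 0.1, -3.8]
gripper_width: 0.0327
grasp_force: 81.0
clock: 20.08
position: [0.5164, 0.18, 0.2036]
tool_rot: [-1.767, -2.595, 0.003]
wrist_force: [-0.3, 0.7, -4.2]
gripper_width: 0.0326
grasp_force: 80.9
clock: 20.5
position: [0.5167, 0.1811, 0.2053]
tool_rot: [-1.765, -2.599, 0.0]
wrist_force: [1.0, -0.0, -4.8]
gripper_width: 0.0325
grasp_force: 80.9
t 20.5 pos [0.5167 0.1811 0.2053] j6 -0.25 yaw 21.6 turn [-0.0001 -0.      0.0008] shift before turn cm [-0.56  0.11  3.03] after [-0.56  0.11  3.03]
```

```bash

python3 -m crank '[[[0,0,0],[-0.56,0.11,0],-1],[[0,0,0],[0,0,0.9],-1],[[0,0,0],[0,0,0.9],-1],[[0,0,0],[0,0,0.8],-1],[[0,0,0],[0,0,0.4],-1]]'
python3 -m crank '[[[0,0,0],[0,0,0.4],-1],[[0,0,0],[0,0,0.4],-1],[[0,0,0],[0,0,0.4],-1],[[0,0,0],[0,0,0.3],-1],[[0,0,0],[0,0,0],-1]]'
```

```text
clock: 20.92
position: [0.5194, 0.1758, 0.1735]
tool_rot: [-1.765, -2.597, 0.003]
wrist_force: [-0.5, -0.1, -4.9]
gripper_width: 0.0325
grasp_force: 80.8
clock: 21.33
position: [0.5198, 0.1759, 0.1598]
tool_rot: [-1.765, -2.598, 0.001]
wrist_force: [-0.0, 0.0, -4.2]
gripper_width: 0.0323
grasp_force: 80.8
```

```bash

python3 -m crank '[[[0,0,0],[0,0,0.2],-1],[[0,0,0],[0,0,0.2],-1],[[0,0,0],[0,0,0.2],-1],[[0,0,0],[0,0,0.2],-1],[[0,0,0],[0,0,0],-1]]'
python3 -m crank '[[[0,0,0],[0,0,0.1],-1],[[0,0,0],[0,0,0.05],-1],[[0,0,0],[0,0,0],-1],[[0,0,0],[0,0,0],-1],[[0,0,0],[0,0,0],-1]]'
```

```text
clock: 21.75
position: [0.5199, 0.1759, 0.152]
tool_rot: [-1.766, -2.598, 0.001]
wrist_force: [-0.1, -0.0, -3.7]
gripper_width: 0.0328
grasp_force: 80.9
clock: 22.17
position: [0.52, 0.1759, 0.151]
tool_rot: [1.766, 2.598, 0.0]
wrist_force: [-0.3, 0.5, -5.2]
gripper_width: 0.0324
grasp_force: 80.9
```

```bash

python3 -m crank '[[[0,0,0],[0,0,0.1],-1],[[0,0,0],[0,0,0.1],-1],[[0,0,0],[0,0,0.05],-1],[[0,0,0],[0,0,0],-1],[[0,0,0],[0,0,0],-1]]'
```

```text
clock: 22.58
position: [0.5201, 0.1759, 0.1493]
tool_rot: [1.765, 2.598, 0.0]
wrist_force: [-2.3, -1.6, 4.6]
gripper_width: 0.0325
grasp_force: 82.0
```

```bash
python3 -m crank '[[[0,0,0],[0,0,0],-0.2],[[0,0,0],[0,0,0],0],[[0,0,0],[0,0,0],0.5],[[0,0,0],[0,0,0],1],[[0,0,0],[0,0,0],1]]'
python3 -m crank '[[[0,0,0],[0,0,-1],1],[[0,0,0],[0,0,-2.5],1],[[0,0,0],[0,0,-3],1],[[0,0,0],[0,0,-3],1],[[0,0,0],[0,0,-2],1]]'
python3 -m crank '[[[0,0,0],[-2,0,0],1],[[0,0,0],[-2,0,0],1],[[0,0,0],[-2,0,0],1],[[0,0,0],[0,0,0],1],[[0,0,0],[0,0,0],1]]'
python3 - <<'E'
from h import *
c=calibration('wrist');w=capture('wrist');s=capture('scene')
u,v=proj(c,[[.5195,.1755,.06]])[0].astype(int);print(u,v)
y0=max(v-110,0);x0=u-110
a=cv2.resize(w[y0:y0+220,x0:x0+220],(480,480),interpolation=3)
b=cv2.resize(s[150:230,225:310],(320,300),interpolation=3)
o=np.zeros((480,800,3),np.uint8);o[:,:480]=a;o[:300,480:]=b;cv2.imwrite('pics/fin.png',o)
E
```

```text
clock: 23.0
position: [0.5201, 0.1759, 0.1484]
tool_rot: [1.766, 2.598, 0.0]
wrist_force: [-0.2, -0.3, -0.2]
gripper_width: 0.077
grasp_force: 0.0
clock: 23.42
position: [0.5203, 0.176, 0.2671]
tool_rot: [1.764, 2.596, 0.004]
wrist_force: [0.6, -0.5, 1.3]
gripper_width: 0.0854
grasp_force: 0.0
clock: 23.83
position: [0.5422, 0.1196, 0.2639]
tool_rot: [1.768, 2.597, 0.001]
wrist_force: [0.3, 0.0, 0.1]
gripper_width: 0.0852
grasp_force: 0.0
317 156
```

View pics/fin.png

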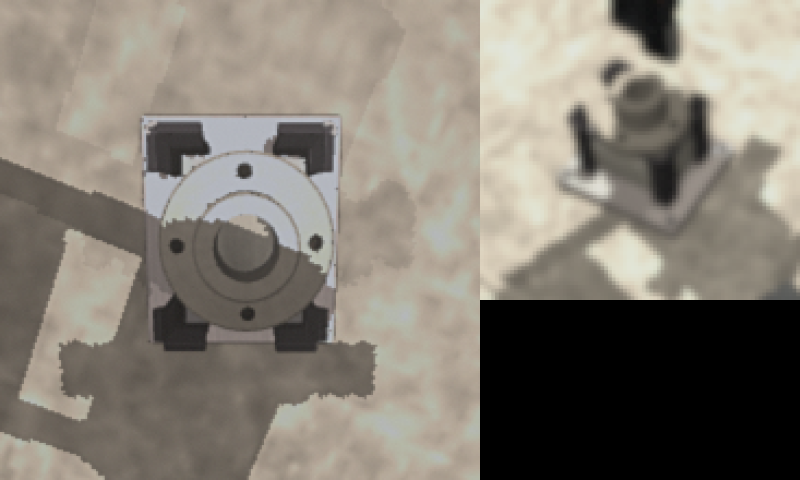

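The final crop shows the flange, hub up and flat, centred at about (245,240) between the four guides on the spacer and block. All the seating heights matched what was expected.

```bash
python3 -c "
from workcell import *
print(finish_job())"
```

```text
the job is handed in; nothing more can be done
None
```

The job is handed in at about 24 s: the block, spacer and flange (hub up) were each lowered home in order between the four corner guides, and I did not touch the V-block, rusty sleeve or spanner.

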